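Dock a parts case on the column of interlocking cases

TASK

Add the loose parts case to the top of the column of interlocking cases. Pick it up by the rib on its lid and set it down square on the column, facing the same way, with the column's rib inside its channel but about 3 cm forward of flush, and let go of it; then push its front straight back until the orange catch snaps up and the case sits flush on the column. Do not shove the column along the bench or disturb the magnet, the round tin or the tape.

Things in the scene. Friction and masses are not known exactly. Their poses are not given: they have to be found in the camera images.
- column: two interlocking parts cases locked one on the other, black with grey lids: 110 mm deep (x), 150 mm wide (y), 92 mm high to the upper lid; heavy (5 kg) but loose on the bench. Origin: centre of the underside; x points to the back; the front, with two orange draw latches and a white card, faces -x; z up
- column_seat (a point): centre of the top of the column's upper lid, 92 mm above the bench, axes as the column's. The loose case is home when its origin lies here and its axes agree
- column_rib (a point): middle of the rib on the column's upper lid, at x = 0, 7 mm above the lid. The rib is 20 mm wide, 14 mm high with rounded top edges and runs from x = -35 to +44 mm; its back end (x = 30 to 44 mm) has wings, 34 mm wide over all
- loose_case: one more case of the same kind, standing on the bench: black, grey lid, 110 mm deep (x), 150 mm wide (y), 46 mm high to the lid, 60 mm to the top of the rib on its lid; about 0.6 kg. Origin: centre of the underside; the front (orange draw latches, white card) faces -x
- case_channel (a point): middle of the channel along x in the loose case's underside: 24 mm wide, 18 mm deep, 2 mm play each side of the rib below. A wall at x = -40 to -35 mm closes it in front and meets the rib's front end at home; lips at x = 28 to 44 mm slide under the rib's wings, so the case can only be set down 17 to 50 mm forward (-x) of home, then pushed back
- case_rib (a point): where to grip the loose case: middle of its rib, 53 mm above its underside; the rib is 20 mm wide along y, 79 mm long along x and 14 mm high above the lid
- case_front (a point): middle of the loose case's front face (x = -55 mm), 25 mm above its underside: where to push it. Below 18 mm there is a notch here, 24 mm wide; the face reaches up to 46 mm
- catch (a joint): orange sprung catch on the column's upper lid, in front of the rib: 0 = up (it stands 5 mm above the lid), grows to 0.006 m when pressed down. Its ramp faces the front; the channel's front wall presses it down from some 18 mm before home, and it snaps up in front of that wall in the last 2 mm. Sliding the case over it takes some 6 to 12 N
- arrow_magnet: bystander: red triangular welding magnet, 60 x 90 x 21 mm, lying flat; origin under its centre
- flux_tin: bystander: round tin with a green lid, 58 mm across, 28 mm high; origin under its centre
- tape_roll: bystander: roll of cream tape lying flat, 95 mm across, 25 mm high; origin under its centre

How it is judged:
By the outcome, as a careful person would: the job done as asked, in the order asked, and still so for the second after the job is handed in, with the robot touching nothing.
It also fails if it takes over 48 s, if anything falls off the work surface, if the arm or the gripper's body presses on something with over 40 N, if the wrist force passes 120 N, or if a joint passes its speed limit or range.

ROBOT

A 7-joint arm with a two-finger parallel gripper is mounted at the origin on a cart in front of the work surface, level with it; the furniture and walls round the work are solid. World frame = base frame: x ahead of the robot, y to its left, z up, the work surface at z = 0. Lengths are in mm, angles in rad, forces in N, time in s.
With the tool pointing down it reaches from about 400 to 875 mm from the base axis. Payload 6.5 kg.
Tool frame: the origin (TCP) lies at the centre of the arm's flange, where the gripper is bolted on; the fingertips stand 166 mm ahead of it and the grasp point (between the pads) lies 147 mm ahead of it; z points along the fingers, y is the direction in which the jaws open and shut (so a half turn about z gives the same grasp; the last joint's range is limited). The gripper opens to 88 mm and grips with 3 to 60 N. Pads are 18 mm wide; open, the fingers measure 123 mm over their backs; the gripper's body (75 mm by 187 mm) begins 45 mm behind the grasp point.
Start: joints at [-0.066, 0.536, -0.004, 1.538, 0.003, 1.067, -0.071], TCP at [649.992, 0.005, 404.716] pointing down, gripper open.
Joint ranges: [-2.7, 2.7], [-0.37, 2.16], [-1.27, 1.26], [0.24, 2.4], [-1.31, 4.45], [0.19, 1.91], [-2.76, 2.76]. Speed limits (rad/s): [2.39, 2.39, 3.14, 3.14, 3.14, 3.14, 3.14].

INTERFACE

Orientations are given as a unit quaternion [w, x, y, z].
In Python, from plant import * gives the robot as it stands.
- The arm moves only by the shell command python3 -m jog 'ROWS' [OPENING]. ROWS is JSON, one flat list of numbers, 4 for each row, row after row: the shift along the tool's x, y, z in cm, then the turn about the tool's z in rad. In form: [x, y, z, roll, x, y, z, roll, ...]. A call has 1 to 8 rows; each row shifts and turns the commanded pose from where the row before left it, along the tool's axes as they then stand; what a row does not reach is not made up. A row lasts 1/10 s, in which the tool goes at most 50 mm and 8.59 degrees, less where a joint would pass 70% of its speed; a pose out of reach is approached as far as the arm can. A call is refused whole if a number of a shift passes 5 or a number of a turn 0.15, either way. A call with a gripper value outside its range is refused whole. OPENING is the finger opening in cm, from 0 to 8.81, set as the call begins (- or left out, the last holds). The fingers move at their own pace and stop on an object; the grip force is fixed at half the most. Time passes only in rows, so rows that do not move let the fingers close. It gives the time, the measured TCP pose, the force and the opening at its end, in the units of the state.
- state(): the state, without advancing time (a new reading comes with each control period).
- grab_frame(name): name is "scene" or "side" or "wrist"; returns the picture (384x512x3 uint8, red, green, blue); there is no depth.
- camera_model(name): a dict with "K" (3x3 intrinsics, pixels), "extrinsics" (4x4, takes a point from camera to world coordinates); the wrist camera has in their place "mount" (4x4, takes a point from camera to tool coordinates, whose origin is the TCP and whose axes are the flange's). Camera axes: x right, y down, z forward; pixel columns grow to the right and rows downward; lengths in mm; the calibration is good to about 2 mm. The wrist camera is an equidistant fisheye: a pixel r from the principal point sees the ray r / f radians off the axis. A picture is of the moment at which its call begins: read the wrist's pose just before it. camera_model takes no time and is no camera call.
- close_job(): hands the job in, once; it reports no verdict.
The state is a dict: "time_s": time; "q": joint angles; "qvel": joint speeds; "joint_efforts": joint torques, N m; "tcp_pos": TCP position; "tcp_rot": TCP orientation; "force": force on the tool from outside, world axes, zero at the start; "ft_torque": the same for the moment, N m; "grip_width": finger opening in mm.
Only numpy, scipy, OpenCV 4.12 (cv2) and the standard library are available. Lean on these libraries where they do the work, as an engineer would, in place of code of your own. Each camera call takes 0.05 s, during which the arm holds its last target. There are 200 camera calls.

## Working session

There is one attempt and no reset: what is moved stays moved. The work goes in short steps, Python scripts to look and compute and a shell command to move; the robot and the scene stay as the last step left them, time stands still between calls to the robot, and variables do not carry over. Pictures are saved under pics/ and viewed, about 8 in all and at most 12, crops included, and the job is handed in when it is done.

```bash
mkdir -p pics; ls; python3 - <<'E'
from plant import *
import cv2,numpy as np
s=state();print(s)
a=grab_frame("scene");b=grab_frame("side");c=grab_frame("wrist")
for n,i in zip(("scene","side","wrist"),(a,b,c)):
    cv2.imwrite(f"pics/{n}0.png",i[:,:,::-1])
    print(n,{k:np.round(np.array(v),4).tolist() if not isinstance(v,str) else v for k,v in camera_model(n).items()})
cv2.imwrite("pics/both0.png",cv2.resize(np.vstack([a,b])[:,:,::-1],(800,1200)))
E
```

```text
pics
{'time_s': 0.0, 'q': array([-0.06616506,  0.53715788, -0.00443625,  1.53887232,  0.0025981 ,
        1.06731193, -0.07121875]), 'qvel': array([-1.23496897e-03, -3.67634097e-04, -5.02250649e-05,  2.66772073e-04,
       -6.18890681e-04,  1.18462063e-04,  6.75901199e-04]), 'joint_efforts': array([-1.69933578e-04, -5.70981932e+01,  9.90184285e-01, -2.51597965e+01,
       -5.62433247e-02,  1.80829730e-02,  2.02785413e-04]), 'tcp_pos': array([ 6.49665565e+02, -2.02101041e-02,  4.03844544e+02]), 'tcp_rot': array([-5.69740708e-04,  7.07101107e-01,  7.07111918e-01, -6.59955216e-04]), 'force': array([0.08165554, 0.25387609, 0.52458081]), 'ft_torque': array([ 0.03680542,  0.04313162, -0.03513276]), 'grip_width': 87.8034409742688}
scene {'K': [[382.0406, 0.0, 255.4567], [0.0, 382.0406, 191.0651], [0.0, 0.0, 1.0]], 'extrinsics': [[-0.5998, -0.4694, 0.648, -45.9743], [-0.7999, 0.372, -0.4709, 516.3486], [-0.02, -0.8008, -0.5986, 677.0003], [0.0, 0.0, 0.0, 1.0]]}
side {'K': [[463.6816, 0.0, 256.7632], [0.0, 463.6816, 195.6593], [0.0, 0.0, 1.0]], 'extrinsics': [[0.9237, -0.2484, 0.2916, 146.3296], [-0.3828, -0.6238, 0.6814, -938.2354], [0.0126, -0.741, -0.6714, 1094.7998], [0.0, 0.0, 0.0, 1.0]]}
wrist {'K': [[297.3186, 0.0, 251.9497], [0.0, 297.3186, 193.9748], [0.0, 0.0, 1.0]], 'mount': [[0.001, -0.9576, -0.2881, 75.2095], [1.0, 0.0007, 0.0013, -1.2762], [-0.0011, -0.2881, 0.9576, 20.5454], [0.0, 0.0, 0.0, 1.0]]}
```

View pics/scene0.png

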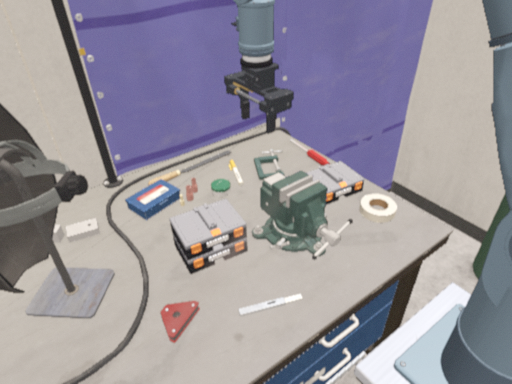

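View pics/side0.png

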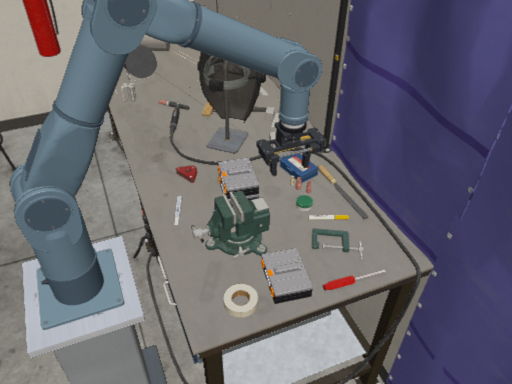

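View pics/wrist0.png

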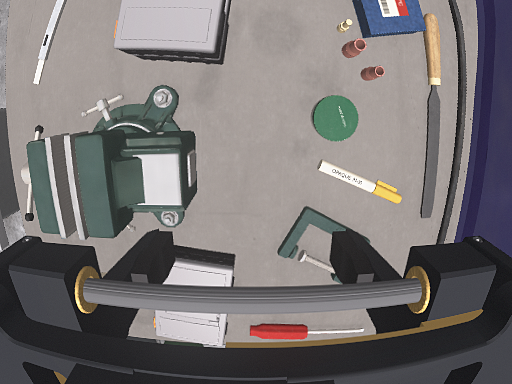

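```bash
cat > h.py <<'E'
from plant import *
import numpy as np,cv2
from scipy.spatial.transform import Rotation as R
def T(s):
    M=np.eye(4);w,x,y,z=s['tcp_rot'];M[:3,:3]=R.from_quat([x,y,z,w]).as_matrix();M[:3,3]=s['tcp_pos'];return M
def cast(n,px,z,M=None):
    c=camera_model(n);K=np.array(c['K']);out=[]
    for u,v in np.atleast_2d(px):
        d=np.array([(u-K[0,2])/K[0,0],(v-K[1,2])/K[1,1],1.])
        if n=='wrist':
            th=np.hypot(d[0],d[1]);f=np.sin(th)/max(th,1e-9);d=np.array([d[0]*f,d[1]*f,np.cos(th)]);E=M@np.array(c['mount'])
        else:E=np.array(c['extrinsics'])
        r=E[:3,:3]@d;o=E[:3,3];out.append((o+r*(z-o[2])/r[2])[:2])
    return np.array(out)
def shot(n,name,z=1):
    s=state();i=grab_frame(n)[:,:,::-1];cv2.imwrite(f'pics/{name}.png',i);np.save(f'pics/{name}.npy',T(s));return T(s),i
E
python3 - <<'E'
from h import *
M=T(state())
print(cast('side',[[290,262]],46),cast('scene',[[337,175]],46))
print(cast('side',[[239,175]],92),cast('scene',[[208,225]],92))
print('col lid wrist',cast('wrist',[[118,48],[214,56],[224,2],[125,0]],92,M))
print('tin',cast('wrist',[[335,118]],28,M),'tape',cast('side',[[241,300]],25),'magnet',cast('scene',[[180,318]],21))
print('vise',cast('side',[[232,197],[268,217],[235,250],[195,232]],80),cast('wrist',[[195,130],[195,210],[28,140],[160,90],[170,220]],80,M))
a=cv2.imread('pics/scene0.png')[90:290,130:410];b=cv2.imread('pics/side0.png')[130:330,150:430]
cv2.imwrite('pics/c1.png',cv2.resize(np.vstack([a,b]),None,fx=1.5*1.0,fy=1.5,interpolation=3))
E
```

```text
[[ 581.592987   -175.54999604]] [[ 552.38422995 -212.34868764]]
[[565.85291565 197.95951517]] [[550.92817947 219.55242079]]
col lid wrist [[510.47477243 144.22043984]
 [611.70951094 126.50317363]
 [620.9605648  183.32652387]
 [516.26515966 197.96518737]]
tin [[749.18593303  64.68702389]] tape [[ 406.93886046 -231.46927677]] magnet [[419.32380716 372.0357164 ]]
vise [[ 509.88159789  115.41553093]
 [ 581.69769454  -12.37439195]
 [ 439.3587913  -100.75902934]
 [ 353.23216328   10.39614777]] [[589.85367662  52.53083437]
 [585.94461968 -34.54219292]
 [366.15572934  54.62103236]
 [553.32235055  96.02401779]
 [556.12291199 -46.83536743]]
```

```bash
python3 -m jog '[5,0,0,0,5,0,0,0,2,0,0,0,0,0,0,0,0,0,0,0]' && python3 - <<'E'
from h import *
M,i=shot('wrist','colw')
E
```

```text
time_s: 0.65
tcp_pos: [649.9, 119.6, 404.4]
tcp_rot: [0.0, 0.707, 0.707, -0.001]
force: [-0.1, -0.8, 0.1]
grip_width: 88.3
```

View pics/colw.png

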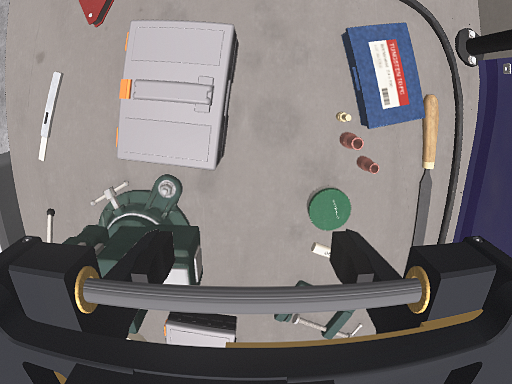

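```bash
python3 -m jog '[-5,0,0,0,-5,0,0,0,-5,0,0,0,-5,0,0,0,-5,0,0,0,-5,0,0,0,-2,0,0,0,0,0,0,-0.15]' && python3 -m jog '[0,0,0,-0.15,0,0,0,-0.15,0,0,0,-0.15,0,0,0,-0.15,0,0,0,-0.15,0,0,0,-0.15,0,0,0,-0.15,0,0,0,-0.15]' && python3 -m jog '[0,0,0,-0.15,0,0,0,-0.07,0,0,0,0,0,0,0,0]' && python3 - <<'E'
from h import *
M,i=shot('wrist','loosew');print(M.round(3))
E
```

```text
time_s: 1.5
tcp_pos: [647.9, -208.0, 404.6]
tcp_rot: [0.001, 0.655, 0.755, -0.002]
force: [0.3, -0.5, -0.2]
grip_width: 88.2
time_s: 2.3
tcp_pos: [649.0, -202.6, 404.6]
tcp_rot: [-0.0, 0.109, 0.994, -0.001]
force: [0.2, -1.0, -0.3]
grip_width: 88.2
time_s: 2.7
tcp_pos: [649.4, -201.7, 404.6]
tcp_rot: [-0.0, 0.003, 1.0, -0.0]
force: [0.1, -0.0, 0.6]
grip_width: 88.1
[[-1.00000e+00  5.00000e-03 -1.00000e-03  6.49372e+02]
 [ 5.00000e-03  1.00000e+00 -1.00000e-03 -2.01653e+02]
 [ 1.00000e-03 -1.00000e-03 -1.00000e+00  4.04577e+02]
 [ 0.00000e+00  0.00000e+00  0.00000e+00  1.00000e+00]]
```

View pics/loosew.png

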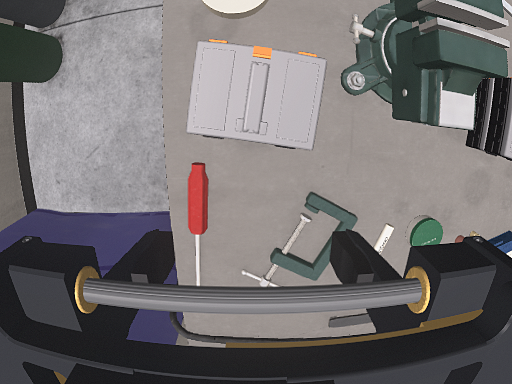

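```bash
cat >> h.py <<'E'
def lid(name,seed,z):
    M=np.load(f'pics/{name}.npy');i=cv2.imread(f'pics/{name}.png').astype(int)
    b,g,r=i[...,0],i[...,1],i[...,2]
    m=((b-r>-4)&(i.mean(2)>130)&(i.max(2)-i.min(2)<35)).astype(np.uint8)
    m=cv2.morphologyEx(m,cv2.MORPH_OPEN,np.ones((3,3)));m=cv2.morphologyEx(m,cv2.MORPH_CLOSE,np.ones((9,9)));m=cv2.morphologyEx(m,cv2.MORPH_OPEN,np.ones((9,9)))
    n,l=cv2.connectedComponents(m);c=(l==l[seed[1],seed[0]]).astype(np.uint8)
    k=max(cv2.findContours(c,cv2.RETR_EXTERNAL,cv2.CHAIN_APPROX_NONE)[0],key=cv2.contourArea)[:,0]
    w=cast('wrist',k,z,M);rc=cv2.minAreaRect(w.astype(np.float32))
    print(name,rc,'box',cv2.boxPoints(rc).round(1).tolist(),'px',cv2.boundingRect(k))
    o=cv2.imread(f'pics/{name}.png').copy();cv2.drawContours(o,[k[:,None]],-1,(0,0,255),1);return o
E
python3 - <<'E'
from h import *
i=cv2.imread('pics/colw.png');print(i[120,150],i[150,280]);i=cv2.imread('pics/loosew.png');print(i[110,215],i[180,350])
a=lid('colw',(160,60),92);b=lid('loosew',(215,110),46)
cv2.imwrite('pics/m.png',np.vstack([a[:200],b[:200]]))
M=np.load('pics/loosew.npy')
print('rib',cast('wrist',[[260,64],[253,133]],60,M)); print('rib tops 250-269 sides',cast('wrist',[[250,64],[269,64]],60,M))
M=np.load('pics/colw.npy');print('colrib',cast('wrist',[[134,90],[211,94]],106,M))
E
```

```text
[189 184 191] [150 155 163]
[196 192 198] [147 149 158]
colw ((569.4763793945312, 212.56280517578125), (147.86170959472656, 107.98663330078125), 82.2968978881836) box [[506.1000061035156, 146.5], [613.0999755859375, 132.10000610351562], [632.9000244140625, 278.6000061035156], [525.9000244140625, 293.1000061035156]] px (117, 20, 116, 149)
loosew ((558.335205078125, -196.5892333984375), (148.15869140625, 108.05215454101562), 81.7048568725586) box [[494.20001220703125, -262.1000061035156], [601.0999755859375, -277.70001220703125], [622.5, -131.10000610351562], [515.5999755859375, -115.5]] px (187, 41, 139, 108)
rib [[ 526.55925946 -191.91511198]
 [ 602.17133937 -199.67757301]]
rib tops 250-269 sides [[ 526.5454012  -202.58446017]
 [ 526.48183682 -182.29759811]]
colrib [[536.61173141 215.83231724]
 [612.74591203 207.45932684]]
```

View pics/m.png

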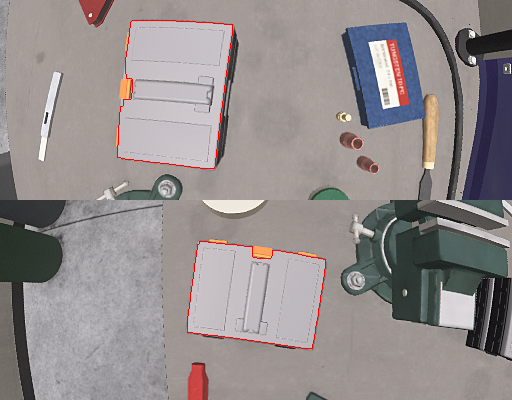

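```bash
cat >> h.py <<'E'
def fit(name,seed,z,M=None,zfull=True):
    """lid centre and yaw from line fits to the four sides of its contour"""
    M=np.load(f'pics/{name}.npy');i=cv2.imread(f'pics/{name}.png').astype(int)
    m=((i[...,0]-i[...,2]>-4)&(i.mean(2)>130)&(i.max(2)-i.min(2)<35)).astype(np.uint8)
    m=cv2.morphologyEx(m,cv2.MORPH_OPEN,np.ones((3,3)));m=cv2.morphologyEx(m,cv2.MORPH_CLOSE,np.ones((9,9)));m=cv2.morphologyEx(m,cv2.MORPH_OPEN,np.ones((9,9)))
    l=cv2.connectedComponents(m)[1];c=(l==l[seed[1],seed[0]]).astype(np.uint8)
    k=max(cv2.findContours(c,cv2.RETR_EXTERNAL,cv2.CHAIN_APPROX_NONE)[0],key=cv2.contourArea)[:,0]
    w=cast('wrist',k,z,M);(cx,cy),_,_=cv2.minAreaRect(w.astype(np.float32));a=-.13
    for _ in range(3):
        q=(w-[cx,cy])@np.array([[np.cos(a),-np.sin(a)],[np.sin(a),np.cos(a)]])
        S={}
        for n,ax,s,lim in(('front',0,-1,55),('back',0,1,55),('left',1,1,75),('right',1,-1,75)):
            t=q[(abs(s*q[:,ax]-lim)<6)&(abs(q[:,1-ax])<(65 if ax==0 else 45))]
            if len(t)<15: continue
            p=np.polyfit(t[:,1-ax],t[:,ax],1)
            for _ in range(3):
                r=t[:,ax]-np.polyval(p,t[:,1-ax]);g=abs(r)<1.2;p=np.polyfit(t[g,1-ax],t[g,ax],1)
            S[n]=(round(p[1],1),round(a+(p[0] if ax==1 else -p[0]),4))
        print(name,(cx,cy),a,S)
        yaws=[v[1] for v in S.values()]
        if len(S)<4:break
        dx=(S['front'][0]+S['back'][0])/2;dy=(S['left'][0]+S['right'][0])/2
        cx+=np.cos(a)*dx-np.sin(a)*dy;cy+=np.sin(a)*dx+np.cos(a)*dy;a=np.mean(yaws)
    return cx,cy,a
E
python3 -c "
from h import *
fit('colw',(160,60),92);fit('loosew',(215,110),46)"
```

```text
colw (569.4763793945312, 212.56280517578125) -0.13 {'front': (np.float64(-53.1), np.float64(-0.1388)), 'back': (np.float64(53.4), np.float64(-0.1355)), 'left': (np.float64(73.4), np.float64(-0.1367)), 'right': (np.float64(-73.3), np.float64(-0.1348))}
colw (np.float64(569.6315953857195), np.float64(212.59293814907403)) -0.13645 {'front': (np.float64(-53.3), np.float64(-0.1382)), 'back': (np.float64(53.3), np.float64(-0.1355)), 'left': (np.float64(73.4), np.float64(-0.1367)), 'right': (np.float64(-73.4), np.float64(-0.1352))}
colw (np.float64(569.6315953857195), np.float64(212.59293814907403)) -0.1364 {'front': (np.float64(-53.3), np.float64(-0.1382)), 'back': (np.float64(53.3), np.float64(-0.1355)), 'left': (np.float64(73.4), np.float64(-0.1367)), 'right': (np.float64(-73.4), np.float64(-0.1352))}
loosew (558.335205078125, -196.5892333984375) -0.13 {'front': (np.float64(-53.2), np.float64(-0.1449)), 'back': (np.float64(53.4), np.float64(-0.1455)), 'left': (np.float64(73.2), np.float64(-0.1421)), 'right': (np.float64(-73.3), np.float64(-0.1473))}
loosew (np.float64(558.4278795603655), np.float64(-196.6517749073852)) -0.14495 {'front': (np.float64(-53.3), np.float64(-0.1449)), 'back': (np.float64(53.3), np.float64(-0.1454)), 'left': (np.float64(73.3), np.float64(-0.142)), 'right': (np.float64(-73.2), np.float64(-0.1478))}
loosew (np.float64(558.4351017080772), np.float64(-196.60229925092236)) -0.14502500000000002 {'front': (np.float64(-53.3), np.float64(-0.1448)), 'back': (np.float64(53.3), np.float64(-0.1454)), 'left': (np.float64(73.2), np.float64(-0.142)), 'right': (np.float64(-73.3), np.float64(-0.1478))}
```

```bash
python3 -m jog '[4.55,0.23,0,0,4.55,0.23,0,0,0,0,4,0.14,0,0,5,0,0,0,5,0,0,0,3,0,0,0,0,0,0,0,0,0]'; python3 -c "
from h import *
print(T(state()).round(4))"
```

```text
time_s: 3.55
tcp_pos: [559.3, -195.6, 235.4]
tcp_rot: [0.0, 0.071, 0.997, -0.0]
force: [0.3, -0.0, 0.2]
grip_width: 88.2
[[-9.900000e-01  1.412000e-01  2.000000e-04  5.593321e+02]
 [ 1.412000e-01  9.900000e-01 -3.000000e-04 -1.955540e+02]
 [-2.000000e-04 -2.000000e-04 -1.000000e+00  2.353690e+02]
 [ 0.000000e+00  0.000000e+00  0.000000e+00  1.000000e+00]]
```

```bash
python3 -m jog '[0.1,-0.1,1,0,0,0,1.1,0,0,0,0,0,0,0,0,0]' && python3 -m jog '[0,0,0,0,0,0,0,0,0,0,0,0,0,0,0,0,0,0,0,0,0,0,0,0]' 0.5
```

```text
time_s: 3.95
tcp_pos: [557.9, -196.2, 213.8]
tcp_rot: [-0.0, 0.07, 0.998, -0.0]
force: [0.2, 0.5, -0.5]
grip_width: 88.0
time_s: 4.55
tcp_pos: [557.9, -196.2, 213.7]
tcp_rot: [-0.0, 0.07, 0.998, -0.0]
force: [0.6, 0.6, 0.4]
grip_width: 41.7
```

```bash
python3 -m jog '[0,0,0,0,0,0,0,0,0,0,0,0,0,0,0,0,0,0,0,0,0,0,0,0]' && python3 -m jog '[0,0,-1,0,0,0,-2,0,0,0,-2,0,0,0,-5,0,0,0,-5,0,0,0,-5,0,0,0,0,0]'
```

```text
time_s: 5.15
tcp_pos: [557.8, -196.4, 213.7]
tcp_rot: [-0.0, 0.07, 0.998, -0.0]
force: [-0.6, -0.4, -0.6]
grip_width: 19.8
time_s: 5.85
tcp_pos: [559.7, -196.1, 421.1]
tcp_rot: [0.006, 0.07, 0.998, -0.001]
force: [0.8, -0.5, -5.6]
grip_width: 19.6
```

```bash
python3 -m jog '[-1,0,-5,0,-1,4,-2,0,-1,5,0,0,0,5,0,0,0,5,0,0,0,5,0,0,0,5,0,0,0,5,0,0]' && python3 -m jog '[0,5,0,-0.005,0,2.9,0,0,0,0,0,0,0,0,0,0,0,0,0,0,0,0,0,0,0,0,0,0]' && python3 - <<'E'
from h import *
M,i=shot('wrist','col2');print(M.round(4))
E
```

```text
time_s: 6.65
tcp_pos: [634.0, 137.2, 480.5]
tcp_rot: [-0.002, 0.07, 0.998, -0.001]
force: [1.5, -0.1, -6.3]
grip_width: 19.5
time_s: 7.35
tcp_pos: [645.9, 212.3, 482.6]
tcp_rot: [-0.0, 0.069, 0.998, -0.0]
force: [0.6, 0.6, -6.4]
grip_width: 19.4
[[-9.906000e-01  1.370000e-01 -3.000000e-04  6.458560e+02]
 [ 1.370000e-01  9.906000e-01 -6.000000e-04  2.123159e+02]
 [ 2.000000e-04 -7.000000e-04 -1.000000e+00  4.825838e+02]
 [ 0.000000e+00  0.000000e+00  0.000000e+00  1.000000e+00]]
```

View pics/col2.png

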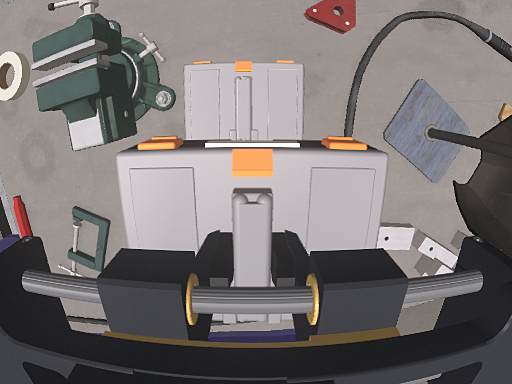

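```bash
cat >> h.py <<'E'
def edges(name,z,rows,u0,front=None):
    """left/right lid edges (tool-frame x,y) for rows, starting from column u0"""
    M=np.load(f'pics/{name}.npy');g=cv2.cvtColor(cv2.imread(f'pics/{name}.png'),cv2.COLOR_BGR2Lab).astype(float)
    g=cv2.GaussianBlur(g,(3,3),0);Mi=np.linalg.inv(M);out=[]
    for v in rows:
        r=[]
        for lo,hi in u0:
            d=np.abs(np.diff(g[v,lo:hi],axis=0)).sum(1);u=lo+np.argmax(d);k=np.clip([u-1-lo,u-lo,u+1-lo],0,len(d)-1);u=lo+(k*d[k]).sum()/d[k].sum()+.5
            w=cast('wrist',[[u,v]],z,M)[0];t=Mi@np.array([*w,z,1]);r+=[u,*t[:2]]
        out.append(r)
    return np.array(out)
E
python3 - <<'E'
from h import *
np.set_printoptions(suppress=True,precision=2)
M=np.load('pics/col2.npy');zh=M[2,3]-167.7
for n,z,rows,b in(('held',zh,range(165,225,6),((105,135),(375,397))),('col',92,range(74,134,6),((172,195),(295,312)))):
    e=edges('col2',z,rows,b)
    pl=np.polyfit(e[:,1],e[:,2],1);pr=np.polyfit(e[:,4],e[:,5],1)
    print(n,'L',pl,'R',pr,'mid y at mean x',(e[:,2]+e[:,5]).mean()/2,'x',e[:,1].mean(),'width',(e[:,5]-e[:,2]).mean(), 'scatter',e[:,2].std(),e[:,5].std())
# front edges
i=cv2.cvtColor(cv2.imread('pics/col2.png'),cv2.COLOR_BGR2GRAY).astype(int)
print(i[55:75,212],i[55:75,262]); print(i[138:160,195])
Mi=np.linalg.inv(M)
for c,a in((569.63,212.59),0),:print('colw col in tool',Mi@[c,a,92,1])
E
```

```text
held L [  0.16 -78.45] R [ 0.   72.93] mid y at mean x -0.18468964765254228 x 32.15445437976317 width 146.4931961041246 scatter 2.9612669714801743 0.07341763233103302
col L [ -0.04 -83.98] R [ 0.   62.64] mid y at mean x -12.341821597494455 x 85.11983438168636 width 150.11164898657427 scatter 5.881476260796947 0.1320999688138156
[154 156 154 155 155 156 157 132 149 193 198 196 198 199 172 196 195 195
 195 195] [152 149 149 149 150 152 151 145 181 197 192 192 192 192 192 192 193 193
 192 191]
[205 202  58  49  58  58  56  58  56  75  90 105 132 157 171 185 199 210
 210 209 208 209]Traceback (most recent call last):
  File "<stdin>", line 12, in <module>
ValueError: setting an array element with a sequence. The requested array has an inhomogeneous shape after 1 dimensions. The detected shape was (4,) + inhomogeneous part.
```

```bash
python3 - <<'E'
from h import *
np.set_printoptions(suppress=True,precision=2)
M=np.load('pics/col2.npy');zh=M[2,3]-167.7
for n,z,rows,b in(('held',zh,range(165,225,6),((105,135),(375,397))),('col',92,range(74,134,6),((172,195),(295,312)))):
    e=edges('col2',z,rows,b);print(n,e[:,2],e[:,5],(np.median(e[:,2])+np.median(e[:,5]))/2)
Mi=np.linalg.inv(M)
print('colw col in tool',Mi@np.array([569.63,212.59,92,1]))
print('front px of col ->tool', [ (Mi@np.array([*cast('wrist',[[u,63]],92,M)[0],92,1]))[:2] for u in (212,262)])
print('front lid held', [ (Mi@np.array([*cast('wrist',[[u,150]],zh,M)[0],zh,1]))[:2] for u in (195,300)])
E
```

```text
held [-72.51 -72.37 -72.58 -72.46 -72.33 -72.58 -72.45 -72.4  -72.33 -82.31] [73.17 73.13 73.02 73.12 73.1  73.05 72.97 72.91 73.07 73.07] 0.3088632302243042
col [-84.07 -83.33 -84.05 -96.33 -94.97 -97.68 -83.6  -83.39 -83.44 -83.13] [62.82 62.58 62.71 62.9  62.6  62.74 62.89 62.46 62.7  62.74] -10.551287097090963
colw col in tool [ 75.48  -9.91 390.6    1.  ]
front px of col ->tool [array([131.61, -48.35]), array([130.75,  12.85])]
front lid held [array([ 54.43, -28.01]), array([54.41, 24.87])]
```

```bash
python3 -m jog '[3.6,-0.36,0,0,3.5,-0.35,0,0,3.5,-0.35,0,0,0,0,5,0,0,0,5,0,0,0,5,0,0,0,0.5,0,0,0,0,0]' && python3 -m jog '[0,0,0,0,0,0,0,0,0,0,0,0]'; python3 - <<'E'
from h import *
np.set_printoptions(suppress=True,precision=4)
M=T(state());print(M, M[:3,3]); M0=np.load('pics/col2.npy');tgt=M0@np.array([106,-10.6,0,1]);print('remaining tool',np.linalg.inv(M)@tgt)
E
```

```text
time_s: 8.2
tcp_pos: [539.3, 217.2, 327.7]
tcp_rot: [-0.001, 0.068, 0.998, -0.0]
force: [-0.0, 0.2, -5.9]
grip_width: 19.8
time_s: 8.5
tcp_pos: [540.0, 217.8, 329.9]
tcp_rot: [0.002, 0.068, 0.998, 0.001]
force: [-1.4, -0.1, -6.0]
grip_width: 19.4
[[ -0.9908   0.1356   0.0034 539.9734]
 [  0.1356   0.9908   0.0013 217.7736]
 [ -0.0032   0.0017  -1.     329.8517]
 [  0.       0.       0.       1.    ]] [539.9734 217.7736 329.8517]
remaining tool [  -0.1217   -1.2314 -152.7593    1.    ]
```

```bash
python3 -m jog '[0,0,0.4,0,0,0,0,0,0,0,0,0,0,0,0,0]'; python3 - <<'E'
from h import *
np.set_printoptions(suppress=True,precision=4)
M=T(state());print(M); M0=np.load('pics/col2.npy');tgt=M0@np.array([106,-10.6,0,1]);print('remaining tool',np.linalg.inv(M)@tgt)
E
```

```text
time_s: 8.9
tcp_pos: [539.2, 217.5, 323.7]
tcp_rot: [-0.0, 0.068, 0.998, -0.0]
force: [-0.5, 0.2, -6.9]
grip_width: 19.4
[[ -0.9908   0.1353  -0.0001 539.2134]
 [  0.1353   0.9908  -0.     217.4593]
 [  0.0001  -0.      -1.     323.7312]
 [  0.       0.       0.       1.    ]]
remaining tool [  -0.3199   -1.0873 -158.877     1.    ]
```

Shift y −1 mm, then lower in small steps into the rib.

```bash
python3 -m jog '[0,-0.1,0,0.002,0,0,0,0,0,0,0.4,0,0,0,0.4,0,0,0,0,0]'; python3 -m jog '[0,0,0.3,0,0,0,0,0,0,0,0,0]';python3 - <<'E'
from h import *
np.set_printoptions(suppress=True,precision=4)
M=T(state());print(M); M0=np.load('pics/col2.npy');tgt=M0@np.array([106,-10.6,0,1]);print('remaining tool',np.linalg.inv(M)@tgt)
E
```

```text
time_s: 9.4
tcp_pos: [538.8, 216.3, 314.9]
tcp_rot: [-0.001, 0.069, 0.998, -0.0]
force: [-0.5, -0.2, -6.7]
grip_width: 19.7
time_s: 9.7
tcp_pos: [539.1, 216.5, 312.7]
tcp_rot: [-0.0, 0.069, 0.998, -0.0]
force: [0.6, -0.6, -6.5]
grip_width: 19.7
[[ -0.9905   0.1373  -0.0001 539.074 ]
 [  0.1373   0.9905  -0.0001 216.4507]
 [  0.0001  -0.0001  -1.     312.6656]
 [  0.       0.       0.       1.    ]]
remaining tool [  -0.3191   -0.0756 -169.9427    1.    ]
```

```bash
python3 -m jog '[0,0,0.3,0,0,0,0.2,0,0,0,0,0,0,0,0,0]'; python3 -m jog '[0,0,0.1,0,0,0,0,0,0,0,0,0]'
```

```text
time_s: 10.1
tcp_pos: [539.1, 216.4, 307.7]
tcp_rot: [-0.0, 0.069, 0.998, -0.0]
force: [-0.6, -0.6, -6.9]
grip_width: 19.8
time_s: 10.4
tcp_pos: [539.1, 216.5, 307.0]
tcp_rot: [0.0, 0.069, 0.998, 0.0]
force: [-0.5, -0.9, -4.4]
grip_width: 19.9
```

```bash
python3 -m jog '[0,0,0.05,0,0,0,0,0,0,0,0,0]'; python3 -m jog '[0,0,0,0,0,0,0,0,0,0,0,0,0,0,0,0]' 6;  python3 -m jog '[0,0,0,0,0,0,0,0,0,0,-1,0,0,0,-2,0,0,0,-5,0,0,0,-4,0,0,0,0,0]'
```

```text
time_s: 10.7
tcp_pos: [539.0, 216.5, 306.4]
tcp_rot: [-0.0, 0.069, 0.998, -0.0]
force: [-2.7, -0.8, -0.6]
grip_width: 19.8
time_s: 11.1
tcp_pos: [539.3, 216.6, 306.5]
tcp_rot: [0.0, 0.069, 0.998, 0.0]
force: [-0.9, 0.6, -0.4]
grip_width: 49.5
time_s: 11.8
tcp_pos: [540.4, 217.7, 432.9]
tcp_rot: [0.005, 0.069, 0.998, 0.003]
force: [1.2, -0.1, -0.0]
grip_width: 59.9
```

```bash
python3 -m jog '[3,0,0,0,3.5,0,0,0,3.5,0,0,0,0,0,0,0]' 0; python3 -m jog '[0,0,5,0,0,0,4,0,0,0,0,0,0,0,0,0,0,0,0,0,0,0,0,0,0,0,0,0]';  python3 - <<'E'
from h import *
np.set_printoptions(suppress=True,precision=4)
_,a=shot('wrist','p1');_,b=shot('scene','p1s');M,c=shot('side','p1d');print(M,state()['grip_width'])
x=cv2.resize(b[170:280,140:270],None,fx=3,fy=3,interpolation=3);y=cv2.resize(c[130:240,190:320],None,fx=3,fy=3,interpolation=3)
o=np.zeros((384+330,780,3),np.uint8);o[:384,:512]=a;o[384:,:390]=x;o[384:,390:]=y;cv2.imwrite('pics/comp1.png',cv2.resize(o,None,fx=.84,fy=.84,interpolation=3))
E
```

```text
time_s: 12.2
tcp_pos: [436.1, 231.3, 426.3]
tcp_rot: [-0.001, 0.067, 0.998, -0.001]
force: [0.1, 0.1, 0.1]
grip_width: 29.9
time_s: 12.9
tcp_pos: [440.6, 230.4, 337.6]
tcp_rot: [0.001, 0.069, 0.998, 0.001]
force: [-0.5, 0.2, -0.7]
grip_width: 0.6
[[ -0.9905   0.1374   0.0014 440.3014]
 [  0.1374   0.9905   0.0005 230.2736]
 [ -0.0013   0.0007  -1.     337.0665]
 [  0.       0.       0.       1.    ]] 0.20117692748336813
```

View pics/comp1.png

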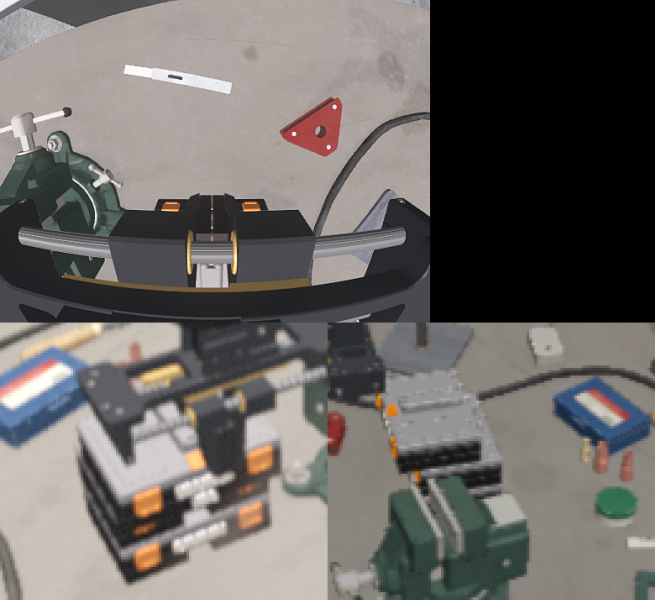

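```bash
python3 -m jog '[0,0,3,0,0,0,2.8,0,0,0,0,0,0,0,0,0]'; python3 -m jog '[-1,0,0,0,-1,0,0,0,0,0,0,0,0,0,0,0]'; python3 -m jog '[-0.3,0,0,0,-0.3,0,0,0,0,0,0,0]'
```

```text
time_s: 13.45
tcp_pos: [440.1, 230.3, 278.6]
tcp_rot: [-0.0, 0.069, 0.998, -0.0]
force: [-0.4, 0.4, 1.0]
grip_width: 0.3
time_s: 13.85
tcp_pos: [460.4, 227.3, 278.7]
tcp_rot: [0.0, 0.069, 0.998, 0.0]
force: [0.4, -0.6, 0.3]
grip_width: 0.6
time_s: 14.15
tcp_pos: [466.1, 226.5, 278.3]
tcp_rot: [0.0, 0.069, 0.998, 0.0]
force: [0.5, -0.5, -0.1]
grip_width: 0.6
```

```bash
python3 -m jog '[-0.3,0,0,0,-0.3,0,0,0,-0.2,0,0,0,0,0,0,0]'; python3 -m jog '[-0.3,0,0,0,-0.3,0,0,0,0,0,0,0]'; python3 -m jog '[-0.3,0,0,0,-0.3,0,0,0,0,0,0,0]'
```

```text
time_s: 14.55
tcp_pos: [474.1, 225.4, 278.2]
tcp_rot: [0.0, 0.069, 0.998, 0.0]
force: [-0.7, 0.4, 0.0]
grip_width: 0.2
time_s: 14.85
tcp_pos: [479.0, 225.0, 278.1]
tcp_rot: [-0.001, 0.069, 0.998, -0.0]
force: [-3.9, 1.2, 3.6]
grip_width: 0.2
time_s: 15.15
tcp_pos: [485.2, 224.0, 278.1]
tcp_rot: [-0.001, 0.069, 0.998, -0.0]
force: [-3.7, 0.8, 0.7]
grip_width: 0.2
```

```bash
python3 -m jog '[-0.3,0,0,0,-0.3,0,0,0,0,0,0,0]'; python3 -m jog '[-0.3,0,0,0,-0.3,0,0,0,0,0,0,0]';python3 -m jog '[-0.3,0,0,0,0,0,0,0]';python3 -m jog '[-0.2,0,0,0,0,0,0,0]'
```

```text
time_s: 15.45
tcp_pos: [491.3, 223.1, 278.1]
tcp_rot: [-0.0, 0.069, 0.998, -0.0]
force: [-3.2, 0.8, 1.4]
grip_width: 0.6
time_s: 15.75
tcp_pos: [497.9, 222.0, 278.1]
tcp_rot: [0.0, 0.069, 0.998, 0.0]
force: [-0.6, 1.4, -0.6]
grip_width: 0.5
time_s: 15.95
tcp_pos: [500.8, 221.6, 278.1]
tcp_rot: [0.0, 0.069, 0.998, -0.0]
force: [-2.0, -0.3, -1.4]
grip_width: 0.5
time_s: 16.15
tcp_pos: [502.6, 221.4, 278.1]
tcp_rot: [0.0, 0.069, 0.998, -0.0]
force: [-2.0, -0.4, -1.1]
grip_width: 0.5
```

```bash
python3 -m jog '[-0.15,0,0,0,-0.1,0,0,0,0,0,0,0]'; python3 -m jog '[-0.15,0,0,0,-0.1,0,0,0,0,0,0,0]';python3 -m jog '[-0.2,0,0,0,0,0,0,0]'; python3 - <<'E'
from h import *
_,b=shot('scene','p2s');_,c=shot('side','p2d');_,a=shot('wrist','p2')
x=cv2.resize(b[170:280,140:270],None,fx=3,fy=3,interpolation=3);y=cv2.resize(c[130:240,190:320],None,fx=3,fy=3,interpolation=3)
cv2.imwrite('pics/comp2.png',np.hstack([x,y]))
E
```

```text
time_s: 16.45
tcp_pos: [503.6, 221.4, 278.1]
tcp_rot: [-0.002, 0.068, 0.998, -0.001]
force: [-9.4, 0.9, 4.8]
grip_width: 0.5
time_s: 16.75
tcp_pos: [504.3, 221.6, 278.1]
tcp_rot: [-0.004, 0.068, 0.998, -0.001]
force: [-17.1, -0.5, 12.0]
grip_width: 0.1
time_s: 16.95
tcp_pos: [504.9, 221.7, 278.0]
tcp_rot: [-0.005, 0.068, 0.998, -0.002]
force: [-22.4, 0.4, 17.4]
grip_width: 0.6
```

View pics/comp2.png

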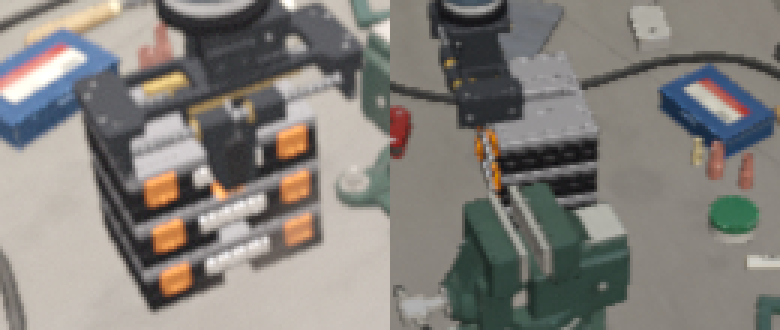

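```bash
python3 -m jog '[0.5,0,0,0,1.5,0,0,0,3,0,0,0,0,0,-5,0,0,0,-5,0,0,0,-4,0,0,0,0,0,0,0,0,0]'; python3 -m jog '[-5,0,-2,0,-5,0,0,0,-5,0,0,0,-2,0,0,0,0,0,0,0,0,0,0,0,0,0,0,0]'; python3 - <<'E'
from h import *
M,a=shot('wrist','p3');_,b=shot('scene','p3s');_,c=shot('side','p3d');print(M.round(4))
x=cv2.resize(b[170:280,140:270],None,fx=3,fy=3,interpolation=3);y=cv2.resize(c[130:240,190:320],None,fx=3,fy=3,interpolation=3)
o=np.zeros((384+330,780,3),np.uint8);o[:384,:512]=a;o[384:,:390]=x;o[384:,390:]=y;cv2.imwrite('pics/comp3.png',cv2.resize(o,None,fx=.84,fy=.84,interpolation=3))
E
```

```text
time_s: 17.9
tcp_pos: [460.7, 227.2, 419.2]
tcp_rot: [0.002, 0.069, 0.998, 0.001]
force: [-0.2, -0.4, 0.1]
grip_width: 0.5
time_s: 18.6
tcp_pos: [623.4, 205.3, 436.0]
tcp_rot: [-0.001, 0.068, 0.998, -0.0]
force: [-0.4, 0.4, 0.2]
grip_width: 0.1
[[-9.908000e-01  1.356000e-01 -1.700000e-03  6.233961e+02]
 [ 1.356000e-01  9.908000e-01 -3.000000e-04  2.053470e+02]
 [ 1.700000e-03 -5.000000e-04 -1.000000e+00  4.360483e+02]
 [ 0.000000e+00  0.000000e+00  0.000000e+00  1.000000e+00]]
```

View pics/comp3.png

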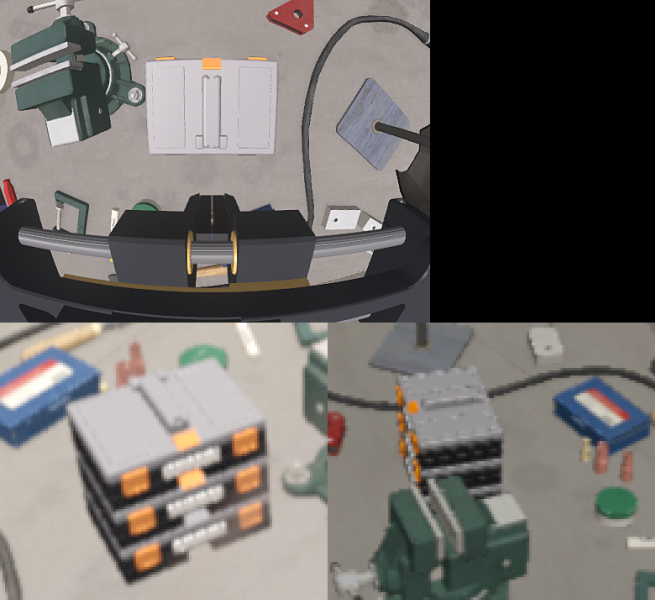

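```bash
python3 - <<'E'
from h import *
print(fit('p3',(195,120),138))
a=cv2.imread('pics/p3s.png')[185:275,155:240];b=cv2.imread('pics/scene0.png')[190:275,165:255]
cv2.imwrite('pics/z.png',np.hstack([cv2.resize(a,None,fx=6,fy=6,interpolation=3)]))
for n in('scene0','p3s'):
    i=cv2.imread(f'pics/{n}.png').astype(int)[195:285,150:260];m=(i[...,2]>190)&(i[...,0]<110)&(i[...,1]<190)
    k,l,s,c=cv2.connectedComponentsWithStats(m.astype(np.uint8));print(n,[(int(t[4]),(d+[150,195]).round(1).tolist()) for t,d in zip(s[1:],c[1:]) if t[4]>8])
E
```

```text
p3 (566.5772094726562, 213.0263671875) -0.13 {'front': (np.float64(-53.1), np.float64(-0.1378)), 'back': (np.float64(53.8), np.float64(-0.1349)), 'left': (np.float64(73.4), np.float64(-0.1406)), 'right': (np.float64(-73.4), np.float64(-0.133))}
p3 (np.float64(566.9242561354564), np.float64(212.9809952375831)) -0.136575 {'front': (np.float64(-53.5), np.float64(-0.1376)), 'back': (np.float64(53.4), np.float64(-0.1349)), 'left': (np.float64(73.4), np.float64(-0.1406)), 'right': (np.float64(-73.4), np.float64(-0.133))}
p3 (np.float64(566.8747217293302), np.float64(212.98780277823434)) -0.136525 {'front': (np.float64(-53.4), np.float64(-0.1376)), 'back': (np.float64(53.5), np.float64(-0.1349)), 'left': (np.float64(73.4), np.float64(-0.1406)), 'right': (np.float64(-73.4), np.float64(-0.133))}
(np.float64(566.9242564757716), np.float64(212.9809977143119), np.float64(-0.136525))
scene0 [(55, [238.0, 232.0]), (66, [196.0, 248.2]), (34, [238.8, 246.9]), (59, [198.3, 262.5])]
p3s [(66, [237.0, 216.8]), (72, [193.2, 233.0]), (56, [238.0, 232.2]), (68, [195.9, 248.2]), (43, [239.1, 247.0]), (57, [198.2, 262.6])]
```

View pics/z.png

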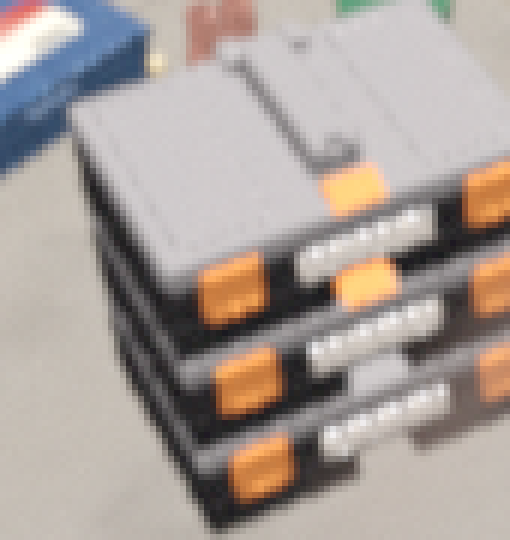

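```bash
python3 - <<'E'
from h import *
def om(n):
    i=cv2.imread(f'pics/{n}.png').astype(int);return (i[...,2]>170)&(i[...,2]-i[...,0]>60)
a,b=om('scene0'),om('p3s')
print('catch scene0 / now'); 
for v in range(222,242):print(v,''.join('#' if x else '.' for x in a[v,205:228]),''.join('#' if x else '.' for x in b[v,205:228]))
# vertical consistency of left latches (scene camera)
from scipy.optimize import least_squares
c=camera_model('scene');K=np.array(c['K']);E=np.linalg.inv(np.array(c['extrinsics']))
def pr(p):q=K@(E[:3,:3]@p+E[:3,3]);return q[:2]/q[2]
for L in([[198.2,262.6],[195.9,248.2],[193.2,233.0]],[[239.1,247.0],[238.0,232.2],[237.0,216.8]]):
    fx=np.array([np.cos(-.1365),np.sin(-.1365),0])
    s=least_squares(lambda p:np.r_[pr(p[:3])-L[0],pr(p[:3]+[0,0,46])-L[1]],[515,220,30]).x
    d=least_squares(lambda t:pr(s+[0,0,92]+t*fx)-L[2],[0.]);print(s.round(1),'offset top along x',d.x.round(2),'res px',d.fun.round(2))
# same-orientation comparison of front edge of column (col2) and the top case (p3)
for n,z,rows,u in(('col2',92,(55,75),(205,215,225,258,265,275)),('p3',138,(62,85),(205,215,225,275,285,295))):
    M=np.load(f'pics/{n}.npy');g=cv2.cvtColor(cv2.imread(f'pics/{n}.png'),cv2.COLOR_BGR2GRAY).astype(float);o=[]
    for x in u:
        v=rows[0]+np.argmax(np.diff(g[rows[0]:rows[1],x]))+.5;w=cast('wrist',[[x,v]],z,M)[0]
        o.append((w-[569.63,212.59])@[np.cos(-.1365),np.sin(-.1365)])
    print(n,np.round(o,1))
E
```

```text
catch scene0 / now
222 ....................... .......................
223 ....................... .......................
224 ....................... .......................
225 ....................... .......................
226 ....................... .......................
227 ....................... .......................
228 ..........####......... ...........####........
229 ........#######........ ........########.......
230 ......#########........ ......##########.......
231 ......##########....... ......##########.......
232 ......##########....... ......##########.......
233 ......##########....... ......##########.......
234 .......########........ ......#########........
235 .......#####........... .......#####...........
236 ........##............. ........##.............
237 ....................... .......................
238 ....................... .......................
239 ....................... .......................
240 ....................... .......................
241 ....................... .......................
[518.2 272.1  29.9] offset top along x [-0.05] res px [ 0.26 -0.16]
[482.7 182.5  52.2] offset top along x [-0.84] res px [ 0.24 -0.19]
col2 [-55.9 -55.4 -56.3 -55.8 -55.9 -56.1]
p3 [-59.8 -56.6 -56.3 -56.3 -56.6 -56.9]
```

```bash
python3 -c "
from plant import *
print(state()['time_s']);print(close_job())"
```

```text
18.75
the job is handed in; nothing more can be done
None
```

The loose case is on the column, flush and locked by the orange catch, and I handed the job in at 18.75 s.

I gripped the case by its rib and set it down about 30 mm forward of flush with the column's rib in its channel. Then I released it and pushed its front back with closed fingers until it hit a firm stop, at about 22 N horizontally. The arm then backed off clear.

**Last checks:**
- **Catch:** in the scene camera the catch's orange outline matches the first picture (fully up) to within a pixel.
- **Flush:** measured from the same wrist orientation, the top case's front edge lies about 0.5 mm from the column's. The latch positions give 0 to 0.8 mm. The yaw agrees to 0.001 rad.
- **Column:** its latches are in the same pixels as at the start, so it did not slide.
- **Bystanders:** the arm kept clear of the magnet, tin and tape. I saw the magnet and tin in the last pictures but did not measure their positions, and the tape was only partly in view.

**One disagreement:** a direct fit of the top lid put its centre 2.7 mm forward of my first column estimate. That estimate was taken with the wrist turned a quarter turn. The column seen from the final orientation shows nearly the same shift, so I put it down to wrist-camera calibration.

I did not feel a clear 6 to 12 N rise as the case passed over the catch; the readings between steps were only 1 to 5 N until the stop.

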